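# Lock a mount stud into the display channel

### The job

Take the mount stud with the blue grip out of the red-lined case, set its steel foot lengthwise down through the slot of the aluminium display channel between the two pairs of red marks, press it down against the sprung plate until the foot is below the lips, and twist it a quarter turn so that the foot lies squarely across the channel, caught under both lips. Let go and leave it upright there; leave the yellow-gripped stud standing where it is.

Things in the scene. Friction and masses are not known exactly. Their poses are not given: they have to be found in the camera images.
- blue_grip (a point): Stud standing in a black case lined red (floor 8, rim 22 mm above the table). Steel foot bar 66 (x) x 18 (y) x 8 mm thick, 12 mm round neck up to 36 mm, blue grip block 30 (x) x 16 (y) x 30 mm tall on top; 66 mm tall, 110 g. Point: centre of the grip block, 51 mm above the foot's underside. Grip it across the 16 mm (along y). z up. A half turn gives the same shape.
- yellow_grip (a point): The same stud with a yellow grip, in the same case about 160 mm from the blue one; the two may be either way round. Not wanted. Point and axes as for the blue one.
- slot (a point): Middle of the slot of the fixed aluminium channel, level with the lip tops, 43 mm above the table. x along the channel, y across, z up. Channel 220 long, 90 wide, 82 inside, ends closed, on a white board. Slot between the lips 38 wide; lips 3 thick. Red marks on the lips 30 mm either side along x. A foot caught under the lips has its grip centre 40 mm above this point.
- plate (a joint): Travel (m) of the brass sprung plate in the channel, 0 up to 0.012 pressed down. It only moves up and down; its top rests 8 mm below the lip tops; it pushes back 3 N at 0, 8 N at the bottom. A foot on it clears the lips' undersides when pressed over 3 mm (5 to 10 is comfortable); let go after the twist it is lifted against them (0.003).
There are look-alikes about, which are no part of the job. Leave any pink or turquoise look-alike of the part that bears blue_grip alone.

How it is judged:
On the way, in this order (a step that is already met when the one before it is completed fails the run):
1. the blue stud's foot is in the slot lengthwise, pressed below the lips (z of blue_grip in the frame of slot below 0.0405 m and x of blue_grip in the frame of slot between -0.08 and 0.08 m and y of blue_grip in the frame of slot between -0.02 and 0.02 m and angle between the x axis of blue_grip and the x axis of slot, either way round below 0.4 rad), for 0.05 s.
2. the foot is turned a quarter turn, across the channel under both lips (z of blue_grip in the frame of slot below 0.0425 m and horizontal distance between blue_grip and slot below 0.08 m and angle between the x axis of blue_grip and the y axis of slot, either way round below 0.3 rad), for 0.1 s.
At the end, for the whole second after the job is handed in: Blue stud upright (8 degrees) in the channel, neck within 30 mm of its middle, foot within 17 degrees of straight across and held up under both lips by the plate (grip centre 36 to 42.5 mm above the lip tops), at rest; yellow stud upright within 30 mm of its start (z of blue_grip in the frame of slot between 0.036 and 0.0425 m and x of blue_grip in the frame of slot between -0.03 and 0.03 m and y of blue_grip in the frame of slot between -0.02 and 0.02 m and angle between the x axis of blue_grip and the y axis of slot, either way round below 0.3 rad and angle between each of blue_grip, yellow_grip's own z axis and vertical below 0.15 rad and distance of yellow_grip from where it was at the start of the episode below 0.03 m and velocity of joint plate between -0.02 and 0.02 m/s); the robot touches nothing.
It fails at once if the yellow stud is moved more than 30 mm or knocked over (distance of yellow_grip from where it was at the start of the episode above 0.03 m or angle between yellow_grip's own z axis and vertical above 0.5 rad).
It also fails if it takes over 42 s, if anything falls off the work surface, if the arm or the gripper's body presses on something with over 40 N, if the wrist force passes 120 N, or if a joint passes its speed limit or range.

### The arm

A 6-joint arm with a two-finger parallel gripper is mounted at the origin on the work surface. World frame = base frame: x ahead of the robot, y to its left, z up, the work surface at z = 0. Lengths are in m, angles in rad, forces in N, time in s.
With the tool pointing down it reaches from about 0.375 to 0.9 m from the base axis. Payload 3.1 kg.
Tool frame: the origin (TCP) lies midway between the tips of the shut fingers; the grasp point (between the pads) lies 19 mm behind it; x points along the fingers, y is the direction in which the jaws open and shut, and the axes are right-handed (so a half turn about x gives the same grasp; the last joint's range is limited). The gripper opens to 87 mm and grips with 3 to 60 N. Pads are 19 mm wide; open, the fingers measure 117 mm over their backs; the gripper's body (75 mm by 190 mm) begins 51 mm behind the grasp point.
Start: joints at [0.983, 0.527, 1.433, -0, 1.181, -0.178], TCP at [0.249, 0.573, 0.223] pointing down, gripper open.
Joint ranges: [-3.08, 3.08], [-0.75, 2.2], [0.22, 2.44], [-1.43, 4.57], [0, 2.65], [-2.85, 2.85]. Speed limits (rad/s): [2.79, 2.79, 3.14, 3.14, 3.14, 3.14].

### API

Orientations are given as a unit quaternion [x, y, z, w].
In Python, from rig import get_obs, imaging, robot gives the robot as it stands.
- The arm moves only by the shell command python3 -m inch 'ROWS' [FORCE]. ROWS is JSON, a list of rows, each a list of 3 entries, a list of its own where there are three numbers: the finger opening in mm, from 0 to 87, then the shift along the tool's x, y, z in mm, then the turn, a rotation vector about the tool's x, y, z in degrees. In form: [[grip, [dx, dy, dz], [wx, wy, wz]], ...]. A call has 1 to 12 rows; each row shifts and turns the pose as measured when the row begins, along the tool's axes as they then stand; what a row does not reach is not made up. A row lasts 1/8 s, in which the tool goes at most 62.5 mm and 10.7 degrees, less where a joint would pass 70% of its speed; a pose out of reach is approached as far as the arm can. A call with a gripper value outside its range is refused whole. The fingers move at their own pace and stop on an object; FORCE is the grip in N (left out, the last holds). Time passes only in rows, so rows that do not move let the fingers close. It gives the time, the measured TCP pose, the force and the opening at its end, in the units of the state.
- get_obs(): the state, without advancing time (a new reading comes with each control period).
- imaging.camera(name): name is "side" or "top"; returns the picture (400x640x3 uint8, red, green, blue); there is no depth.
- imaging.camera_params(name): a dict with "camera_matrix" (3x3 intrinsics, pixels), "k1" (the pictures are not rectified: a ray, as slopes to the right and down, at radius r is drawn at 1 + k1 r^2 times it, then the intrinsics apply), "xyz" and "rotation" of the camera in the world. Camera axes: x right, y down, z forward; pixel columns grow to the right and rows downward; lengths in m; the calibration is good to about 2 mm. A picture is of the moment at which its call begins. camera_params takes no time and is no camera call.
- robot.hand_in(): hands the job in, once; it reports no verdict.
Trained networks look in the newest picture that a camera, given by its name, has taken for a name from the list of things; names that differ only in an ending like _2 or _b are one class to them, and where a whole thing is asked for, a point or a joint stands for the part that bears it (a point fixed in the world has none). Each returns a list of dicts, best first, with "confidence" (0 to 1); they miss things now and then, are a little off and sometimes report something else, mostly with a low value. They report only what shows in the picture. A call takes as long as a camera call. They do not tell look-alikes from the thing itself.
- imaging.cut_out(camera, target): "pixels" (400x640 bool, what is visible of it) and "box" ([centre column, centre row, width, height] in pixels, round what is visible of it).
- imaging.tip_of(camera, target): "pixel" ([column, row] in pixels: a listed point, or the origin of a listed thing).
The state is a dict: "time": time; "q": joint angles; "joint_velocities": joint speeds; "joint_torque": joint torques, N m; "position": TCP position; "tool_rot": TCP orientation; "ft_force": force on the tool from outside, world axes, zero at the start; "moment": the same for the moment, N m; "grip_width": finger opening in m.
Only numpy, scipy, OpenCV 4.12 (cv2) and the standard library are available. Lean on these libraries where they do the work, as an engineer would, in place of code of your own. Each camera call takes 0.05 s, during which the arm holds its last target. There are 200 camera calls.

## Working session

There is one attempt and no reset: what is moved stays moved. The work goes in short steps, Python scripts to look and compute and a shell command to move; the robot and the scene stay as the last step left them, time stands still between calls to the robot, and variables do not carry over. Pictures are saved under pics/ and viewed, about 8 in all and at most 12, crops included, and the job is handed in when it is done.

```bash
mkdir -p pics; ls
cat > h.py <<'E'
import numpy as np, cv2
from rig import get_obs, imaging, robot
from scipy.spatial.transform import Rotation as R
def cam(n): 
    p=imaging.camera_params(n); return np.array(p["camera_matrix"]),p["k1"],np.array(p["xyz"]),np.array(p["rotation"])
def rotm(r):
    r=np.array(r); return r if r.shape==(3,3) else R.from_quat(r).as_matrix()
def ray(n,px):
    K,k1,o,r=cam(n)
    u=cv2.undistortPoints(np.array([[px]],float),K,np.array([k1,0,0,0.]))[0,0]
    d=rotm(r)@np.array([u[0],u[1],1]); return o,d/np.linalg.norm(d)
def atz(n,px,z):
    o,d=ray(n,px); return o+d*(z-o[2])/d[2]
def tri(a,pa,b,pb):
    o1,d1=ray(a,pa);o2,d2=ray(b,pb)
    s=np.linalg.lstsq(np.stack([d1,-d2],1),o2-o1,rcond=None)[0]
    p,q=o1+s[0]*d1,o2+s[1]*d2
    return (p+q)/2,np.linalg.norm(p-q)
def proj(n,P):
    K,k1,o,r=cam(n)
    rm=rotm(r).T
    return cv2.projectPoints(np.array(P,float).reshape(-1,3),cv2.Rodrigues(rm)[0],-rm@o,K,np.array([k1,0,0,0.]))[0][:,0]
E
python3 - <<'E'
from h import *
np.set_printoptions(precision=4,suppress=True)
for n in("side","top"):
    im=imaging.camera(n); cv2.imwrite(f"pics/{n}0.png",im[:,:,::-1])
    print(n,imaging.camera_params(n))
    for t in("blue_grip","yellow_grip","slot"):
        print(t,[(round(d["confidence"],2),np.round(d["pixel"],1).tolist()) for d in imaging.tip_of(n,t)][:5])
o=get_obs();print(o["time"],o["position"],o["tool_rot"])
E
```

```text
pics
side {'camera_matrix': array([[413.6235,   0.    , 316.7745],
       [  0.    , 413.6235, 198.4594],
       [  0.    ,   0.    ,   1.    ]]), 'k1': -0.028630343108700242, 'xyz': array([ 0.0597, -0.8853,  0.7528]), 'rotation': array([ 0.8715, -0.2141,  0.1058, -0.4282])}
blue_grip [(0.96, [348.2, 304.0]), (0.89, [291.0, 240.9]), (0.8, [313.4, 271.0]), (0.74, [386.6, 242.6])]
yellow_grip [(0.73, [346.0, 208.0])]
slot [(0.67, [383.1, 244.1]), (0.56, [316.3, 154.2])]
top {'camera_matrix': array([[436.428 ,   0.    , 317.8257],
       [  0.    , 436.428 , 188.5495],
       [  0.    ,   0.    ,   1.    ]]), 'k1': -0.043360487598371446, 'xyz': array([ 0.4083, -0.0967,  1.1429]), 'rotation': array([-0.6961,  0.7169, -0.0199,  0.0338])}
blue_grip [(0.82, [463.9, 233.9]), (0.73, [423.8, 245.4]), (0.68, [412.2, 168.0]), (0.45, [369.5, 247.4])]
yellow_grip [(0.46, [353.4, 175.1])]
slot [(0.72, [230.8, 147.5])]
0.4 [0.2489 0.5732 0.2224] [ 0.1438  0.6924 -0.144   0.6923]
```

```bash
python3 -m inch 2>&1 | head -20
```

```text
invalid input
```

View pics/side0.png

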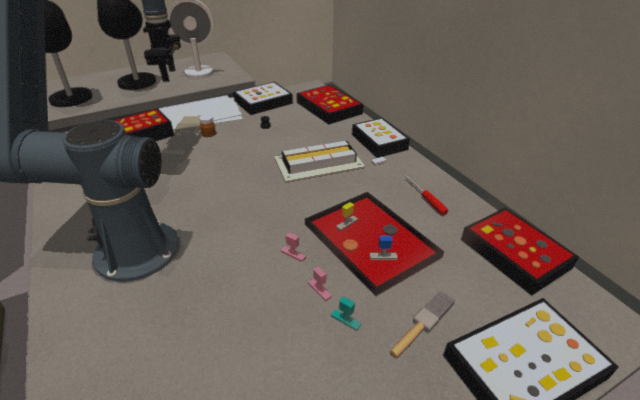

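View pics/top0.png

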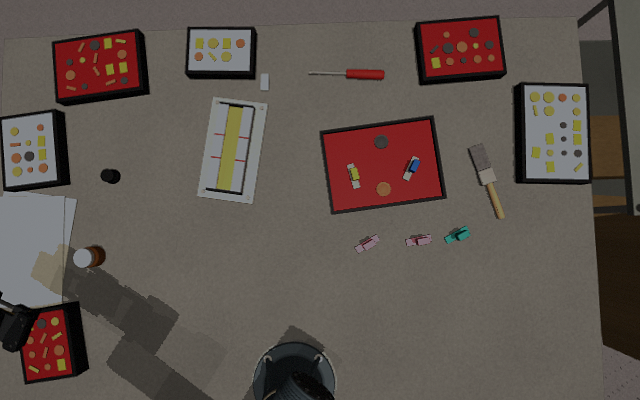

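Side picture: the candidates for the blue stud are blue in the red case at (386,243), pink at (291,241) and (318,275), and turquoise at (346,305). In the top picture they are blue (412,165), pink (368,243) and (418,240), turquoise (457,235). The yellow one is at (353,175) top. The channel is at (231,147) top and (318,157) side. I choose the blue one inside the red-lined case, and check it with a close crop while measuring.

Run:
```python
from h import *
np.set_printoptions(precision=4,suppress=True)
T=cv2.imread("pics/top0.png");S=cv2.imread("pics/side0.png")
c=[cv2.resize(T[135:195,335:445],None,fx=3.6,fy=3.6,interpolation=2),cv2.resize(T[95:205,190:272],None,fx=3.6,fy=3.6,interpolation=2),cv2.resize(S[190:270,330:410],None,fx=3.6,fy=3.6,interpolation=2),cv2.resize(S[135:185,265:375],None,fx=3.6,fy=3.6,interpolation=2)]
o=np.zeros((600,760,3),np.uint8)
def put(a,x,y):
    o[y:y+a.shape[0],x:x+a.shape[1]]=a[:600-y,:760-x]
put(c[0],0,0);put(c[1],400,0);put(c[2],0,220);put(c[3],364,410)
cv2.imwrite("pics/crop1.png",o)
def blob(im,box,f):
    x0,y0,x1,y1=box; h=cv2.cvtColor(im[y0:y1,x0:x1],cv2.COLOR_BGR2HSV).astype(int); m=f(h[...,0],h[...,1],h[...,2]).astype(np.uint8)
    n,l,s,ce=cv2.connectedComponentsWithStats(m)
    return [(int(s[i,4]),np.round(ce[i]+[x0,y0],1).tolist(),s[i,:4].tolist()) for i in np.argsort(-s[1:,4])[:6]+1]
blue=lambda h,s,v:(h>100)&(h<130)&(s>110)
red=lambda h,s,v:((h<8)|(h>172))&(s>70)
yel=lambda h,s,v:(h>22)&(h<35)&(s>120)
bt=blob(T,(335,135,445,205),blue);bs=blob(S,(330,190,420,270),blue)
yt=blob(T,(335,155,370,205),yel);ys=blob(S,(330,195,365,230),yel)
print(bt,bs,yt,ys)
print("blue",tri("top",bt[0][1],"side",bs[0][1]))
print("yellow",tri("top",yt[0][1],"side",ys[0][1]))
print("marks",blob(T,(205,100,262,200),red)); print(blob(S,(270,140,370,180),red))
h=cv2.cvtColor(T,cv2.COLOR_BGR2HSV).astype(int)
for nm,(x0,y0,x1,y1) in dict(blue=(397,150,425,186),yel=(343,158,365,192)).items():
    a=h[y0:y1,x0:x1]; m=((a[...,1]<80)&(a[...,2]>90))
    p=np.argwhere(m)[:,::-1]+[x0,y0]; 
    w=np.array([atz("top",q,.016)[:2] for q in p.astype(float)]); r=cv2.minAreaRect(w.astype(np.float32)*1000)
    print(nm,len(p),r, p.mean(0))
```

```text
[(91, [413.9, 165.7], [74, 24, 11, 14]), (2, [433.0, 136.5], [98, 1, 1, 2]), (2, [434.5, 146.0], [99, 11, 2, 1]), (1, [433.0, 139.0], [98, 4, 1, 1]), (1, [434.0, 143.0], [99, 8, 1, 1]), (1, [436.0, 157.0], [101, 22, 1, 1])] [(142, [385.1, 241.6], [49, 46, 13, 13])] [(77, [354.3, 173.6], [15, 13, 9, 13])] [(74, [347.1, 206.1], [12, 7, 11, 11]), (1, [351.0, 211.0], [21, 16, 1, 1]), (1, [345.0, 214.0], [15, 19, 1, 1]), (1, [347.0, 214.0], [17, 19, 1, 1])]
blue (array([ 0.5421, -0.3183,  0.061 ]), np.float64(0.0027546668311687564))
yellow (array([ 0.5253, -0.1683,  0.0706]), np.float64(0.0016522526492477353))
marks [(16, [244.1, 137.3], [34, 36, 11, 3]), (13, [218.7, 133.8], [10, 33, 10, 2]), (13, [214.9, 156.7], [6, 56, 10, 2]), (13, [240.5, 160.2], [31, 59, 10, 3]), (2, [225.5, 103.0], [20, 3, 2, 1]), (1, [242.0, 106.0], [37, 6, 1, 1])]
[(5, [307.0, 148.8], [36, 7, 3, 4]), (4, [324.0, 145.5], [53, 4, 3, 4]), (4, [313.0, 158.5], [42, 17, 3, 4]), (3, [330.3, 155.0], [60, 14, 2, 3]), (1, [360.0, 140.0], [90, 0, 1, 1]), (1, [368.0, 141.0], [98, 1, 1, 1])]
blue 79 ((540.9170532226562, -317.3188781738281), (16.465845108032227, 64.73712158203125), 62.538265228271484) [408.9114 170.3418]
yel 87 ((525.3450927734375, -168.1030731201172), (64.76705932617188, 17.850858688354492), 13.836029052734375) [353.4138 177.3908]
```

View pics/crop1.png

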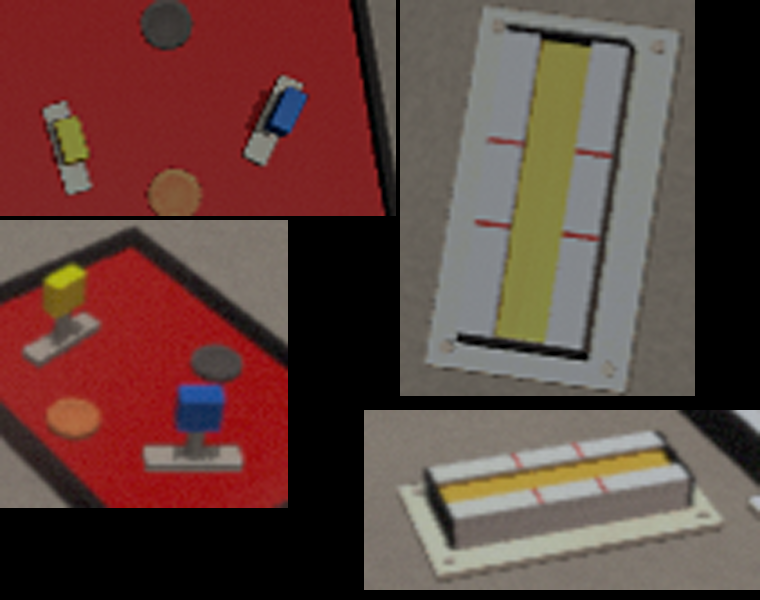

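The crop confirms it. The blue grip with a steel foot stands upright in the red-lined case, and the yellow one is about 150 mm away. The channel shows two pairs of red marks, whose positions were (244,137), (219,134), (215,157) and (240.5,160) in the top picture. Next I work out the slot pose and the first move.

Run:
```python
from h import *
np.set_printoptions(precision=4,suppress=True)
mt=[[244.1,137.3],[218.7,133.8],[214.9,156.7],[240.5,160.2]]
ms=[[324,145.5],[307,148.8],[313,158.5],[330.3,155]]  # order guessed below
W=np.array([atz("top",p,.043) for p in mt]);print(W, W.mean(0))
print(proj("side",W), proj("side",W.mean(0)))
a=(W[0]+W[1]-W[2]-W[3])/2;print("axis",np.degrees(np.arctan2(a[1],a[0])),np.linalg.norm(a))
b=(W[1]+W[2]-W[0]-W[3])/2;print("across",np.degrees(np.arctan2(b[1],b[0])),np.linalg.norm(b))
print("slot tri",tri("top",np.mean(mt,0),"side",np.mean(ms,0)))
print("blue proj",proj("top",[.542,-.3183,.059]),proj("side",[.542,-.3183,.059]))
o=get_obs();r=R.from_quat(o["tool_rot"]).as_matrix();print(r)
yd=r[:2,1];print("jaw dir",np.degrees(np.arctan2(yd[1],yd[0])))
print("shift tool",r.T@(np.array([.5415,-.318,.18])-o["position"])*1000,o["q"],o["ft_force"])
```

```text
[[0.6298 0.1088 0.043 ]
 [0.6412 0.1745 0.043 ]
 [0.5821 0.1848 0.043 ]
 [0.5709 0.1189 0.043 ]] [0.606  0.1468 0.043 ]
[[330.0925 156.0196]
 [323.5646 146.0351]
 [306.4524 148.8137]
 [312.4971 159.0372]] [[318.1399 152.3739]]
axis -9.841014167883824 0.05990448641803005
across 80.24781827949026 0.06670819355928478
slot tri (array([0.6063, 0.146 , 0.0449]), np.float64(0.0015724918293827485))
blue proj [[413.9933 165.3361]] [[384.4165 242.276 ]]
[[-0.0002  0.3984  0.9172]
 [-0.0003  0.9172 -0.3984]
 [-1.     -0.0003 -0.    ]]
jaw dir 66.51919785009018
shift tool [  42.595  -700.7859  623.4313] [ 0.9825  0.5277  1.4328 -0.      1.1814 -0.1785] [ 0.0981 -0.0939 -0.174 ]
```

Both views agree. Slot at (0.606, 0.1465, 0.043–0.045), x axis at −9.8°. Blue grip at (0.5415, −0.318, ≈0.060), foot axis −27.5°. Moving above the blue stud.

```bash
python3 -m inch '[[70,[0,-40,42],[0,0,0]],[70,[0,-40,42],[0,0,0]],[70,[0,-40,42],[0,0,0]],[70,[0,-42,40],[0,0,0]],[70,[0,-42,40],[0,0,0]],[70,[0,-44,38],[0,0,0]],[70,[0,-44,38],[0,0,0]],[70,[0,-44,38],[0,0,0]],[70,[0,-44,38],[0,0,0]],[70,[0,-44,38],[0,0,0]],[70,[0,-44,38],[0,0,0]],[70,[0,-44,38],[0,0,0]]]' 20
cat > rel.py <<'E'
import sys
from h import *
np.set_printoptions(precision=3,suppress=True)
x,y,z,jaw=map(float,sys.argv[1:5])
o=get_obs();r=R.from_quat(o["tool_rot"]).as_matrix()
j=np.degrees(np.arctan2(r[1,1],r[0,1]));d=(jaw-j+90)%180-90
print("t",round(o["time"],2),"pos",o["position"],"q",o["q"],"f",o["ft_force"],"w",round(o["grip_width"],4))
print("jaw",round(j,1),"wx",round(-d,2),"shift",r.T@(np.array([x,y,z])-o["position"])*1000,"xdown",r[:,0])
E
python3 rel.py .5415 -.318 .15 62.5
```

```text
time: 1.9
position: [0.4901, -0.0986, 0.2246]
tool_rot: [0.144, 0.688, -0.138, 0.698]
ft_force: [1.3, 0.7, 0.7]
grip_width: 0.0701
t 1.9 pos [ 0.49  -0.099  0.225] q [-0.429  0.352  1.748  0.013  1.03  -1.605] f [1.335 0.74  0.673] w 0.0701
jaw 67.0 wx 4.5 shift [  74.239 -182.642  132.109] xdown [ 0.015  0.005 -1.   ]
```

```bash
python3 -m inch '[[70,[0,-45,33],[1,0,0]],[70,[10,-45,33],[1,0,0]],[70,[20,-45,33],[1,0,0]],[70,[20,-45,30],[1,0,0]],[70,[20,0,0],[0,0,0]],[70,[0,0,0],[0,0,0]]]'
python3 rel.py .5415 -.318 .15 62.5
python3 - <<'E'
from h import *
T=imaging.camera("top");S=imaging.camera("side")
c=[cv2.resize(a[:,:,::-1],None,fx=4,fy=4,interpolation=2) for a in (T[120:200,370:450],S[185:275,340:430])]
o=np.zeros((360,690,3),np.uint8);o[:320,:320]=c[0];o[:,325:685]=c[1];cv2.imwrite("pics/above.png",o)
E
```

```text
time: 2.65
position: [0.537, -0.3305, 0.1536]
tool_rot: [0.17, 0.679, -0.166, 0.695]
ft_force: [0.9, 0.2, -0.1]
grip_width: 0.0702
t 2.65 pos [ 0.537 -0.33   0.154] q [-0.736  0.608  1.498  0.018  1.019 -1.836] f [ 0.937  0.184 -0.149] w 0.0702
jaw 62.5 wx -0.04 shift [ 3.749 13.104 -1.843] xdown [ 0.023  0.    -1.   ]
```

View pics/above.png

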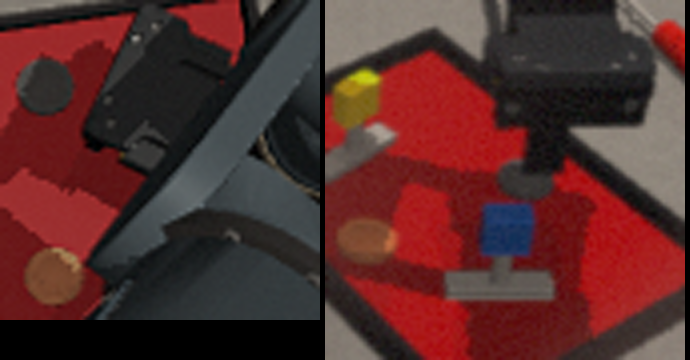

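The side crop shows the open gripper above and slightly behind the blue stud, and the arm hides it in the top crop. Correcting 13 mm and the 1.3° tilt, then descending.

```bash
cat >> rel.py <<'E'
ax=np.cross(r[:,0],[0,0,-1]);print("tilt fix deg (tool)",np.degrees(r.T@ax))
E
python3 -m inch '[[60,[20,13,-2],[0,1.1,-0.6]],[60,[20,0,0],[0,0,0]],[60,[10,0,0],[0,0,0]],[60,[0,0,0],[0,0,0]]]'
python3 rel.py .5415 -.318 .043 62.5
```

```text
time: 3.25
position: [0.5459, -0.3138, 0.106]
tool_rot: [0.165, 0.685, -0.168, 0.689]
ft_force: [0.1, 0.0, -0.3]
grip_width: 0.0604
t 3.25 pos [ 0.546 -0.314  0.106] q [-0.699  0.674  1.523 -0.001  0.937 -1.794] f [ 0.105  0.032 -0.279] w 0.0604
jaw 62.8 wx 0.28 shift [62.979 -5.542 -2.424] xdown [ 0.005 -0.005 -1.   ]
tilt fix deg (tool) [0.    0.405 0.136]
```

```bash
python3 -m inch '[[50,[12,-4,-2],[0,0.4,0.1]],[50,[16,0,0],[0,0,0]],[50,[16,0,0],[0,0,0]],[50,[10,0,0],[0,0,0]],[50,[0,0,0],[0,0,0]]]'
python3 rel.py .5415 -.318 .043 62.5
```

```text
time: 3.88
position: [0.5423, -0.3168, 0.0486]
tool_rot: [0.166, 0.687, -0.167, 0.687]
ft_force: [-0.3, 0.4, -0.4]
grip_width: 0.0502
t 3.88 pos [ 0.542 -0.317  0.049] q [-0.706  0.758  1.548 -0.001  0.835 -1.801] f [-0.304  0.45  -0.401] w 0.0502
jaw 62.8 wx 0.27 shift [ 5.611 -1.417 -0.225] xdown [-0.    -0.001 -1.   ]
tilt fix deg (tool) [-0.     0.013  0.043]
```

```bash
python3 -m inch '[[40,[6,-1,0],[0,0,0]],[25,[0,0,0],[0,0,0]],[10,[0,0,0],[0,0,0]],[5,[0,0,0],[0,0,0]],[5,[0,0,0],[0,0,0]],[5,[0,0,0],[0,0,0]]]' 30
python3 rel.py .5415 -.318 .143 62.5
python3 - <<'E'
from h import *
S=imaging.camera("side")
cv2.imwrite("pics/grasp.png",cv2.resize(S[185:275,340:430,::-1],None,fx=5,fy=5,interpolation=2))
E
```

```text
time: 4.62
position: [0.5426, -0.3184, 0.0433]
tool_rot: [0.166, 0.686, -0.167, 0.688]
ft_force: [-0.1, -0.0, -0.8]
grip_width: 0.0157
t 4.62 pos [ 0.543 -0.318  0.043] q [-0.708  0.766  1.549 -0.001  0.824 -1.803] f [-0.056 -0.009 -0.77 ] w 0.0157
jaw 62.8 wx 0.27 shift [-99.665  -0.247  -0.879] xdown [ 0.002 -0.002 -1.   ]
tilt fix deg (tool) [-0.     0.145  0.075]
```

View pics/grasp.png

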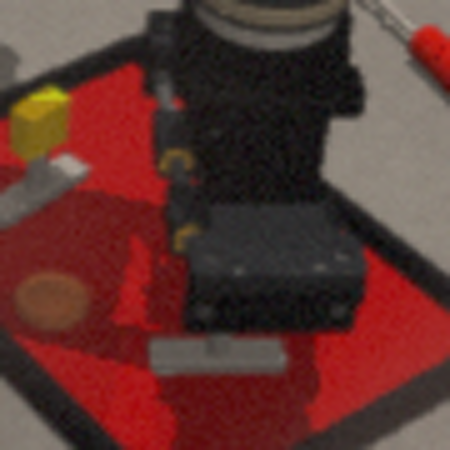

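The opening is 15.7 mm on the 16 mm block, and the foot is visible below the gripper with the yellow stud untouched. Lifting.

```bash
python3 -m inch '[[5,[-10,0,0],[0,0,0]],[5,[-20,0,0],[0,0,0]],[5,[-35,0,0],[0,0,0]],[5,[-40,0,0],[0,0,0]],[5,[-10,0,0],[0,0,0]]]'
python3 rel.py .606 .1465 .16 80.2
```

```text
time: 5.3
position: [0.5418, -0.3176, 0.162]
tool_rot: [0.166, 0.687, -0.167, 0.687]
ft_force: [0.2, 1.1, -1.6]
grip_width: 0.0155
t 5.3 pos [ 0.542 -0.318  0.162] q [-0.708  0.601  1.482 -0.001  1.058 -1.803] f [ 0.167  1.073 -1.614] w 0.0155
jaw 62.8 wx -17.43 shift [   1.676  442.066 -155.235] xdown [-0.    -0.001 -1.   ]
tilt fix deg (tool) [0.    0.003 0.041]
```

```bash
python3 -m inch '[[5,[0,20,-7],[0,0,0]],[5,[0,40,-14],[0,0,0]],[5,[0,44,-15.5],[0,0,0]],[5,[0,44,-15.5],[0,0,0]],[5,[0,44,-15.5],[0,0,0]],[5,[0,44,-15.5],[0,0,0]],[5,[0,44,-15.5],[0,0,0]],[5,[0,44,-15.5],[0,0,0]],[5,[0,44,-15.5],[0,0,0]],[5,[0,35,-12],[0,0,0]],[5,[0,15,-5],[-4,0,0]],[5,[0,0,0],[-4,0,0]]]'
python3 rel.py .606 .1465 .15 80.2
```

```text
time: 6.8
position: [0.5848, 0.1535, 0.1427]
tool_rot: [0.117, 0.713, -0.113, 0.682]
ft_force: [-0.7, -0.6, -1.1]
grip_width: 0.0159
t 6.8 pos [0.585 0.154 0.143] q [ 0.064  0.612  1.53   0.018  1.04  -1.188] f [-0.65  -0.605 -1.132] w 0.0159
jaw 71.2 wx -8.99 shift [-8.286  0.167 22.015] xdown [-0.041  0.013 -0.999]
tilt fix deg (tool) [ 0.    -2.459  0.067]
```

```bash
python3 -m inch '[[5,[0,0,12],[-5,-1.5,0]],[5,[0,0,8],[-4,-1,0]],[5,[0,0,0],[0,0,0]],[5,[0,0,0],[0,0,0]]]'
python3 rel.py .606 .1465 .12 80.2
```

```text
time: 7.3
position: [0.5949, 0.153, 0.1342]
tool_rot: [0.058, 0.71, -0.057, 0.699]
ft_force: [-0.1, -0.4, -1.0]
grip_width: 0.0158
t 7.3 pos [0.595 0.153 0.134] q [ 0.068  0.626  1.528  0.004  1.003 -1.342] f [-0.099 -0.394 -1.024] w 0.0158
jaw 80.7 wx 0.48 shift [13.996 -4.634 12.273] xdown [-0.016  0.002 -1.   ]
tilt fix deg (tool) [ 0.    -0.919  0.028]
```

```bash
python3 -m inch '[[5,[8,-4,12],[0.3,-0.9,0]],[5,[6,0,0],[0,0,0]],[5,[0,0,0],[0,0,0]],[5,[0,0,0],[0,0,0]]]'
python3 rel.py .606 .1465 .10 80.2
python3 - <<'E'
from h import *
T=imaging.camera("top");S=imaging.camera("side")
c=[cv2.resize(a[:,:,::-1],None,fx=4,fy=4,interpolation=2) for a in (T[90:210,185:275],S[110:190,265:375])]
o=np.zeros((480,800,3),np.uint8);o[:,:360]=c[0];o[:320,360:800]=c[1];cv2.imwrite("pics/overslot.png",o)
print(proj("side",[.606,.1465,.085]),proj("side",[.606,.1465,.043]))
E
```

```text
time: 7.8
position: [0.6056, 0.1468, 0.1179]
tool_rot: [0.06, 0.705, -0.06, 0.704]
ft_force: [0.6, 0.2, -0.8]
grip_width: 0.0161
t 7.8 pos [0.606 0.147 0.118] q [ 0.059  0.654  1.526 -0.001  0.964 -1.341] f [ 0.624  0.219 -0.81 ] w 0.0161
jaw 80.3 wx 0.05 shift [17.892 -0.197  0.458] xdown [-0.002 -0.001 -1.   ]
tilt fix deg (tool) [-0.    -0.1    0.049]
[[318.21028435 141.21900377]] [[318.16961938 152.41457859]]
```

View pics/overslot.png

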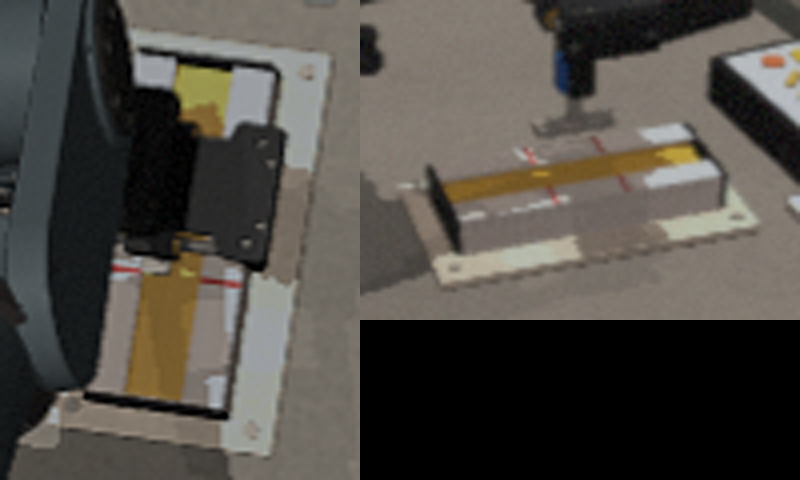

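The side crop shows the foot parallel to and centred over the slot. Its centre at about (318,142) matches the predicted (318.2,141.8). Descending to just above the plate.

```bash
python3 -m inch '[[5,[10,0,0],[0,0,0]],[5,[12,0,0],[0,0,0]],[5,[12,0,0],[0,0,0]],[5,[6,0,0],[0,0,0]],[5,[0,0,0],[0,0,0]],[5,[0,0,0],[0,0,0]]]'
python3 rel.py .606 .1465 .062 80.2
```

```text
time: 8.65
position: [0.6052, 0.1469, 0.0747]
tool_rot: [0.06, 0.705, -0.06, 0.704]
ft_force: [0.6, -0.1, -1.6]
grip_width: 0.0157
t 8.65 pos [0.605 0.147 0.075] q [ 0.059  0.715  1.55  -0.001  0.88  -1.341] f [ 0.589 -0.143 -1.555] w 0.0157
jaw 80.3 wx 0.06 shift [12.733 -0.217  0.887] xdown [-0.003 -0.001 -1.   ]
tilt fix deg (tool) [ 0.    -0.141  0.057]
```

```bash
python3 -m inch '[[5,[4,0,1],[0,0,0]],[5,[4,0,0],[0,0,0]],[5,[4,0,0],[0,0,0]],[5,[2,0,0],[0,0,0]],[5,[0,0,0],[0,0,0]],[5,[0,0,0],[0,0,0]]]' 50
python3 rel.py .606 .1465 .062 80.2
```

```text
time: 9.4
position: [0.6068, 0.1467, 0.0629]
tool_rot: [0.06, 0.705, -0.06, 0.704]
ft_force: [-2.2, -0.4, 3.8]
grip_width: 0.0156
t 9.4 pos [0.607 0.147 0.063] q [ 0.059  0.733  1.552 -0.001  0.857 -1.342] f [-2.226 -0.4    3.831] w 0.0156
jaw 80.3 wx 0.08 shift [ 0.947 -0.38  -0.768] xdown [-0.    -0.001 -1.   ]
tilt fix deg (tool) [-0.    -0.008  0.038]
```

```bash
python3 -m inch '[[5,[1.5,0,0],[0,0,0]],[5,[0.5,0,0],[0,0,0]],[5,[0,0,0],[5,0,0]],[5,[0,0,0],[8,0,0]],[5,[0,0,0],[8,0,0]],[5,[0,0,0],[0,0,0]]]'
python3 rel.py .606 .1465 .062 -9.8
```

```text
time: 10.15
position: [0.6096, 0.1473, 0.0621]
tool_rot: [0.191, 0.679, -0.19, 0.683]
ft_force: [-1.3, 0.5, 4.7]
grip_width: 0.0156
t 10.15 pos [0.61  0.147 0.062] q [ 0.059  0.735  1.55  -0.     0.85  -0.966] f [-1.302  0.485  4.673] w 0.0156
jaw 58.7 wx 68.51 shift [ 0.047 -2.516 -2.695] xdown [ 0.006  0.    -1.   ]
tilt fix deg (tool) [ 0.     0.285 -0.195]
```

```bash
python3 -m inch '[[5,[0,-2,-2.5],[5,0.2,-0.2]],[5,[0,0,0],[9,0,0]],[5,[0,0,0],[9,0,0]],[5,[0,0,0],[9,0,0]],[5,[0,0,0],[5,0,0]],[5,[0,0,0],[0,0,0]]]'
python3 rel.py .606 .1465 .062 -9.8
```

```text
time: 10.9
position: [0.6107, 0.1466, 0.0629]
tool_rot: [0.4, 0.581, -0.396, 0.587]
ft_force: [-1.7, 0.1, 3.5]
grip_width: 0.0156
t 10.9 pos [0.611 0.147 0.063] q [ 0.059  0.733  1.551 -0.002  0.847 -0.315] f [-1.664  0.079  3.458] w 0.0156
jaw 21.5 wx 31.25 shift [ 0.892 -4.378 -1.6  ] xdown [ 0.01  -0.001 -1.   ]
tilt fix deg (tool) [ 0.     0.242 -0.527]
```

```bash
python3 -m inch '[[5,[1,-3,-1.5],[5,0.2,-0.5]],[5,[0.5,0,0],[9,0,0]],[5,[0,0,0],[9,0,0]],[5,[0,0,0],[7,0,0]],[5,[0,0,0],[0,0,0]],[5,[0,0,0],[0,0,0]]]'
python3 rel.py .606 .1465 .062 -9.8
```

```text
time: 11.65
position: [0.612, 0.1466, 0.0625]
tool_rot: [0.538, 0.46, -0.532, 0.465]
ft_force: [0.2, 0.4, 3.8]
grip_width: 0.0153
t 11.65 pos [0.612 0.147 0.063] q [ 0.058  0.735  1.548 -0.002  0.848  0.205] f [0.154 0.383 3.77 ] w 0.0153
jaw -8.3 wx 1.49 shift [ 0.483 -5.899  1.003] xdown [ 0.011 -0.001 -1.   ]
tilt fix deg (tool) [-0.    -0.055 -0.626]
```

```bash
python3 -m inch '[[5,[0,0,0],[1.5,0,-0.6]],[5,[0,0,0],[0,0,0]],[5,[-2,0,0],[0,0,0]],[5,[-1.5,0,0],[0,0,0]],[5,[0,0,0],[0,0,0]]]'
python3 rel.py .606 .1465 .066 -9.8
python3 - <<'E'
from h import *
T=imaging.camera("top");S=imaging.camera("side")
c=[cv2.resize(a[:,:,::-1],None,fx=4,fy=4,interpolation=2) for a in (T[90:210,185:275],S[110:190,265:375])]
o=np.zeros((480,800,3),np.uint8);o[:,:360]=c[0];o[:320,360:800]=c[1];cv2.imwrite("pics/twisted.png",o)
E
```

```text
time: 12.28
position: [0.6125, 0.1466, 0.0661]
tool_rot: [0.541, 0.456, -0.54, 0.456]
ft_force: [0.5, 0.7, 3.5]
grip_width: 0.0159
t 12.28 pos [0.613 0.147 0.066] q [0.057 0.733 1.538 0.001 0.87  0.226] f [0.46  0.743 3.47 ] w 0.0159
jaw -9.7 wx 0.1 shift [ 0.088 -6.419  1.171] xdown [ 0.001  0.001 -1.   ]
tilt fix deg (tool) [-0.    -0.067 -0.054]
```

View pics/twisted.png

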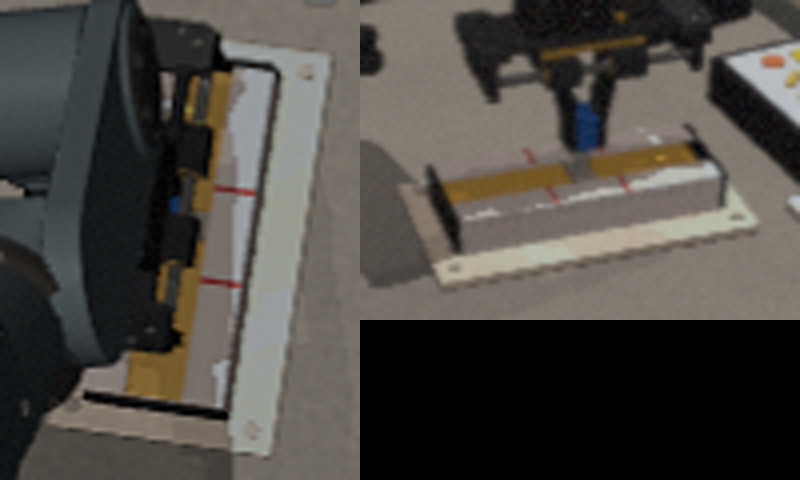

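The picture shows the foot gone under the lips, with only the neck visible in the slot between the marks and the grip upright in the jaws. Easing up and letting go.

```bash
python3 -m inch '[[5,[-1,0,0],[0,0,0]],[5,[0,0,0],[0,0,0]],[20,[0,0,0],[0,0,0]],[40,[0,0,0],[0,0,0]],[50,[0,0,0],[0,0,0]],[50,[0,0,0],[0,0,0]],[50,[-10,0,0],[0,0,0]],[50,[-25,0,0],[0,0,0]],[50,[-40,0,0],[0,0,0]],[50,[-40,0,0],[0,0,0]],[50,[-20,0,0],[0,0,0]],[50,[0,0,0],[0,0,0]]]' 10
python3 rel.py .42 .1465 .25 -9.8
```

```text
time: 13.88
position: [0.612, 0.1465, 0.2073]
tool_rot: [0.541, 0.456, -0.54, 0.456]
ft_force: [-0.6, -0.5, 0.5]
grip_width: 0.0501
t 13.88 pos [0.612 0.147 0.207] q [0.057 0.55  1.437 0.002 1.154 0.226] f [-0.589 -0.482  0.458] w 0.0501
jaw -9.7 wx 0.1 shift [ -42.707 -189.237   32.325] xdown [ 0.     0.001 -1.   ]
tilt fix deg (tool) [ 0.    -0.08   0.009]
```

Moving aside toward the open area (+y) so that the top camera sees it.

```bash
python3 -m inch '[[50,[-5,0,-30],[0,0,0]],[50,[-5,-10,-45],[0,0,0]],[50,[0,-20,-45],[0,0,0]],[50,[0,-20,-45],[0,0,0]],[50,[0,-20,-45],[0,0,0]],[50,[0,-10,-30],[0,0,0]],[50,[0,0,0],[0,0,0]],[50,[0,0,0],[0,0,0]]]'
python3 - <<'E'
from h import *
T=imaging.camera("top");S=imaging.camera("side")
for n in("top","side"):
  for t in("blue_grip","yellow_grip"):
    print(n,t,[(round(d["confidence"],2),np.round(d["pixel"],1).tolist()) for d in imaging.tip_of(n,t)][:5])
c=[cv2.resize(a[:,:,::-1],None,fx=4,fy=4,interpolation=2) for a in (T[90:210,185:275],S[110:190,265:375])]
o=np.zeros((560,800,3),np.uint8);o[:480,:360]=c[0];o[:320,360:800]=c[1];o[325:555,360:800]=cv2.resize(S[190:282,260:436,::-1],(440,230));cv2.imwrite("pics/final.png",o)
print(proj("top",[.612,.1465,.083]),proj("side",[.612,.1465,.083]))
b=[]
for im,(x0,y0,x1,y1) in((T,(200,95,265,205)),(S,(280,115,360,170))):
    h=cv2.cvtColor(im[y0:y1,x0:x1],cv2.COLOR_RGB2HSV); m=(h[...,0]>100)&(h[...,0]<130)&(h[...,1]>110)
    n,l,s,ce=cv2.connectedComponentsWithStats(m.astype(np.uint8)); i=1+np.argmax(s[1:,4]); b.append(ce[i]+[x0,y0]); print(s[i])
print("blue",b,tri("top",b[0],"side",b[1]))
E
```

```text
time: 14.88
position: [0.5691, 0.4009, 0.2087]
tool_rot: [-0.537, -0.457, 0.546, -0.453]
ft_force: [-0.4, -0.0, -0.3]
grip_width: 0.0502
top blue_grip [(0.76, [420.6, 242.7]), (0.68, [224.8, 143.5]), (0.47, [461.5, 232.5])]
top yellow_grip [(0.64, [355.1, 171.4])]
side blue_grip [(0.98, [317.9, 272.6]), (0.89, [344.9, 302.4]), (0.8, [289.5, 240.0]), (0.59, [320.1, 142.0])]
side yellow_grip [(0.81, [345.1, 210.3])]
[[226.02538938 141.82787478]] [[319.8510127  141.33116344]]
[19 43 13  9 94]
[38 20  6 12 58]
blue [array([225.0106383 , 141.88297872]), array([320.37931034, 140.53448276])] (array([0.61298905, 0.14797669, 0.0847979 ]), np.float64(0.003041671236713483))
```

View pics/final.png

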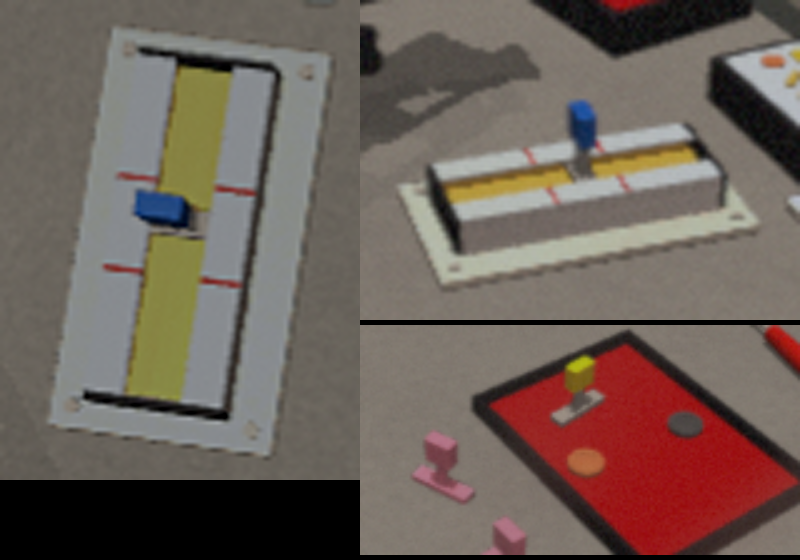

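The final view shows the blue stud upright between the marks, with the foot squarely across and disappearing under both lips. The yellow stud is unchanged. Handing in.

```bash
python3 -c "
from rig import robot,get_obs
print(get_obs()['time'],abs(get_obs()['joint_velocities']).max()); print(robot.hand_in())"
```

```text
15.175 0.004189407513596295
the job is handed in; nothing more can be done
None
```

I took the blue stud out of the red-lined case, lowered its foot lengthwise into the slot between the red marks and pressed it about 7–8 mm onto the sprung plate. I then twisted it a quarter turn, eased up, let go and moved the arm clear. The job was handed in at about 15.2 s of the 42 s allowed; no verdict was reported.

**Final checks on the blue stud:**
- **Seating:** the last pictures show it upright, with the foot across the channel and disappearing under both lips. The jaws were within about 0.1° of square to the channel just before release.
- **Position:** it is about 7 mm from the middle along the channel. Part of that built up as a 6 mm drift during the twist, which I left because it is well inside the 30 mm allowed.
- **Height:** the two cameras put the grip centre 40 to 42 mm above the lip tops, depending on which slot height is used. The upper figure is close to the 42.5 mm limit, and the two camera rays missed each other by 3 mm. Judging by the arm's pose at release and the contact with the lips, it should be about 40 mm.

**Final checks elsewhere:**
- **Yellow stud:** it is standing unchanged; the network's position for it is within about 4 pixels of the first look.
- **Look-alikes:** I did not touch the pink and turquoise ones. The blue_grip network also kept reporting them, so I chose the blue stud by its colour and its place in the case.
- **Arm:** it was at rest and touching nothing at hand-in.

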